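# Move the stripped pump parts to the rebuild rack in order

## Robot

A 6-joint arm with a two-finger parallel gripper is mounted at the origin on the work surface. World frame = base frame: x ahead of the robot, y to its left, z up, the work surface at z = 0. Lengths are in m, angles in rad, forces in N, time in s.
With the tool pointing down it reaches from about 0.3 to 1 m from the base axis. Payload 5.1 kg.
Tool frame: the origin (TCP) lies on the centre line of the jaws, within the pads' length; the fingertips stand 19 mm ahead of it and the grasp point (between the pads) is the TCP; z points along the fingers, y is the line along which they close (so a half turn about z gives the same grasp; the last joint's range is limited). The gripper opens to 95 mm and grips with 3 to 60 N. Pads are 20 mm wide; open, the fingers measure 119 mm over their backs; the gripper's body (75 mm by 180 mm) begins 59 mm behind the grasp point.
Start: joints at [-1.32, 0.124, 1.65, -0, 1.367, -0.083], TCP at [0.213, -0.614, 0.234] pointing down, gripper open.
Joint ranges: [-2.61, 2.61], [-1.02, 2.33], [0.03, 2.71], [-1.35, 4.49], [0.32, 2.68], [-2.91, 2.91]. Speed limits (rad/s): [2.57, 2.57, 3.14, 3.14, 3.14, 3.14].

## Interface

Orientations are given as a 3x3 rotation matrix whose columns are the frame's x, y, z axes.
In Python, from cell import bot, vision gives the robot as it stands. The module is installed in compiled form; this text tells all that it offers.
- The arm moves only by the tool send_rows, never from a script. Its argument "targets" is a list of rows, each a list of 5 numbers: the finger opening in mm, from 0 to 95.1, then the shift along the tool's x, y, z in units of 25 mm (1.0 is 25 mm), then the turn about the tool's z in units of 5 degrees (1.0 is 5 degrees). In form: [[jaw, x, y, z, roll], ...]. A call has 1 to 20 rows; each row shifts and turns the commanded pose from where the row before left it, along the tool's axes as they then stand; what a row does not reach is not made up. A row lasts 1/12 s, in which the tool goes at most 41.7 mm and 7.16 degrees, less where a joint would pass 70% of its speed; a pose out of reach is approached as far as the arm can. A call is refused whole if a number of a shift passes 1 or a number of a turn 1, either way. A call with a gripper value outside its range is refused whole. The fingers move at their own pace and stop on an object; "grip_force" is the grip in N (left out, the last holds). Time passes only in rows, so rows that do not move let the fingers close. It gives the time, the measured TCP pose, the force, the opening and the grip force at its end, in the units of the state.
- bot.observe(): the state, without advancing time (a new reading comes with each control period).
- vision.snapshot(name): name is "side" or "top"; returns a dict with "pixels" (400x640x3 uint8, blue, green, red), "range_z" (400x640 float32, m along the optical axis (not along the pixel's ray), 0 where there is no reading), "vertical_fov" (degrees; the focal length in pixels is half the picture's height over the tangent of half this angle, whatever the lens; pixels are square), "cx", "cy" (the principal point, pixels), "k1" (the pictures are not rectified: a ray, as slopes to the right and down, at radius r is drawn at 1 + k1 r^2 times it, then the intrinsics apply), "extrinsics" (4x4, takes a point from camera to world coordinates). Camera axes: x right, y up, looking along -z (the intrinsics and any distortion apply to the point x, -y, -z); pixel columns grow to the right and rows downward; lengths in m; the calibration is good to about 2 mm. A picture is of the moment at which its call begins.
- bot.close_job(): hands the job in; it is judged then, once.
The state is a dict: "clock": time; "joints": joint angles; "qd": joint speeds; "joint_torque": joint torques, N m; "tool_pos": TCP position; "eef_rot": TCP orientation; "ft_force": force on the tool from outside, world axes, zero at the start; "wrist_torque": the same for the moment, N m; "opening": finger opening in m; "grip_force": force on a finger pad.
Only numpy, scipy, OpenCV 4.12 (cv2) and the standard library are available. Lean on these libraries where they do the work, as an engineer would, in place of code of your own. Each camera call takes 0.05 s, during which the arm holds its last target. There are 200 camera calls.

## Task

The four water pump parts in the steel strip-down tray lie in the order they came off the pump. Move them into the empty timber rack, one to a bay and in the same left-to-right order (as seen from the robot), so that the rebuild order is kept. Set each part down standing on the floor of its bay the same way up as it stands now, and do not shift or upset the spark plug, the socket or the oil bottle that stand nearby.

Things in the scene. Friction and masses are not known exactly. Their poses are not given: they have to be found in the camera images.
- pulley: Bare aluminium V-belt pulley lying flat, hub up: rim 48 mm diameter and 16 mm tall, then a plain round hub 28 mm diameter from 16 to 38 mm above the origin, with a dark bore. Origin: centre of its underside; z up along the hub.
- elbow: Grey PVC pipe elbow standing on one open end. Origin: centre of that end (underside), z up the standing leg. The other leg points along its own +x, axis 36 mm up, open end 36 mm from the z axis. End collars 36 mm diameter, 18 mm long; between them the body is 31 mm thick along its own y, bend top 51 mm up, level collar's top 54 mm up. Centre of mass near x = +8 mm.
- hose_tail: Brass hose tail standing on its thread: thread 26 mm diameter, 0 to 16 mm up; hexagon 32 mm across flats (37 mm across corners), 16 to 26 mm up; ribbed hose spigot about 20 mm diameter, 26 to 60 mm up. Origin: centre of its underside; z up.
- capacitor: White plastic motor capacitor standing on its flat end: plain cylinder 40 mm diameter, 58 mm tall, with two small steel blade terminals on top reaching 67 mm. Origin: centre of its underside; z up.
- tray: Low galvanised steel strip-down tray (fixed), 100 mm deep (x), 320 mm wide (y), rim 12 mm high, a wire handle at each end; carries four black dishes in a row at y = +114, +38, -38, -114 mm. Origin: centre of its underside, on the bench; +y is its left end seen from the robot, +x points away from the robot (turned up to 0.25 rad). Stands on the left or right half of the bench.
- rack: Empty brown timber rack (fixed), 96 mm deep (x), 312 mm wide (y). Four open bays in a row, centres at x = 0, y = +114, +38, -38, -114 mm; each 68 mm wide (y), 80 mm deep (x), floor 6 mm and wall tops 20 mm above the origin. Origin: centre of its underside, on the bench; axes as the tray's (+y left, +x away, turned up to 0.25 rad). Stands on the other half of the bench.
- dish_pulley: Shallow black plastic dish (fixed in the tray) in which the pulley stands at the start: 86 mm deep (x), 73 mm wide (y), 17 mm high, walls 2.5 mm, inner floor 3 mm above its origin and 6 mm above the bench. Origin: centre of its underside; axes as the tray's. The dishes look alike; their order in the row differs at each start.
- dish_elbow: Shallow black plastic dish (fixed in the tray) in which the elbow stands at the start: 86 mm deep (x), 73 mm wide (y), 17 mm high, walls 2.5 mm, inner floor 3 mm above its origin and 6 mm above the bench. Origin: centre of its underside; axes as the tray's. The dishes look alike; their order in the row differs at each start.
- dish_hose_tail: Shallow black plastic dish (fixed in the tray) in which the hose tail stands at the start: 86 mm deep (x), 73 mm wide (y), 17 mm high, walls 2.5 mm, inner floor 3 mm above its origin and 6 mm above the bench. Origin: centre of its underside; axes as the tray's. The dishes look alike; their order in the row differs at each start.
- dish_capacitor: Shallow black plastic dish (fixed in the tray) in which the capacitor stands at the start: 86 mm deep (x), 73 mm wide (y), 17 mm high, walls 2.5 mm, inner floor 3 mm above its origin and 6 mm above the bench. Origin: centre of its underside; axes as the tray's. The dishes look alike; their order in the row differs at each start.
- spark_plug: Bystander: spark plug with a blue ceramic body lying on the bench between tray and rack, 68 mm long, 21 mm hexagon. Origin: under its hexagon, on the bench; its own +x points to the terminal end.
- socket: Bystander: stainless steel wrench socket standing on the bench between tray and rack, 27 mm diameter, 38 mm tall. Origin: centre of its underside.
- oil_can: Bystander: green oil bottle with a black cap standing on the bench beyond the tray, 54 mm diameter, 120 mm tall. Origin: centre of its underside.
Mind the look-alikes: they are no part of the job. What is shaped like the hose_tail but orange is not meant. Leave any orange look-alike of the pulley alone.

How it is judged:
At the end, for the whole second after the job is handed in: The four parts stand at rest on the bay floors of the rack (origin within 25 mm of a bay's centre along the row, 32 mm across it, 6 mm in height, tilt under 0.15 rad), each in the bay whose place from the left equals the place of its starting dish in the tray (((y of dish_pulley in the frame of tray between 0.084 and 0.144 m and y of pulley in the frame of rack between 0.089 and 0.139 m) or (y of dish_pulley in the frame of tray between 0.008 and 0.068 m and y of pulley in the frame of rack between 0.013 and 0.063 m) or (y of dish_pulley in the frame of tray between -0.068 and -0.008 m and y of pulley in the frame of rack between -0.063 and -0.013 m) or (y of dish_pulley in the frame of tray between -0.144 and -0.084 m and y of pulley in the frame of rack between -0.139 and -0.089 m)) and x of pulley in the frame of rack between -0.032 and 0.032 m and z of pulley in the frame of rack between 0 and 0.012 m and angle between each of pulley, elbow, hose_tail, capacitor's own z axis and vertical below 0.15 rad and linear speed of each of pulley, elbow, hose_tail, capacitor below 0.02 m/s and angular speed of each of pulley, elbow, hose_tail, capacitor below 0.2 rad/s and ((y of dish_elbow in the frame of tray between 0.084 and 0.144 m and y of elbow in the frame of rack between 0.089 and 0.139 m) or (y of dish_elbow in the frame of tray between 0.008 and 0.068 m and y of elbow in the frame of rack between 0.013 and 0.063 m) or (y of dish_elbow in the frame of tray between -0.068 and -0.008 m and y of elbow in the frame of rack between -0.063 and -0.013 m) or (y of dish_elbow in the frame of tray between -0.144 and -0.084 m and y of elbow in the frame of rack between -0.139 and -0.089 m)) and x of elbow in the frame of rack between -0.032 and 0.032 m and z of elbow in the frame of rack between 0 and 0.012 m and ((y of dish_hose_tail in the frame of tray between 0.084 and 0.144 m and y of hose_tail in the frame of rack between 0.089 and 0.139 m) or (y of dish_hose_tail in the frame of tray between 0.008 and 0.068 m and y of hose_tail in the frame of rack between 0.013 and 0.063 m) or (y of dish_hose_tail in the frame of tray between -0.068 and -0.008 m and y of hose_tail in the frame of rack between -0.063 and -0.013 m) or (y of dish_hose_tail in the frame of tray between -0.144 and -0.084 m and y of hose_tail in the frame of rack between -0.139 and -0.089 m)) and x of hose_tail in the frame of rack between -0.032 and 0.032 m and z of hose_tail in the frame of rack between 0 and 0.012 m and ((y of dish_capacitor in the frame of tray between 0.084 and 0.144 m and y of capacitor in the frame of rack between 0.089 and 0.139 m) or (y of dish_capacitor in the frame of tray between 0.008 and 0.068 m and y of capacitor in the frame of rack between 0.013 and 0.063 m) or (y of dish_capacitor in the frame of tray between -0.068 and -0.008 m and y of capacitor in the frame of rack between -0.063 and -0.013 m) or (y of dish_capacitor in the frame of tray between -0.144 and -0.084 m and y of capacitor in the frame of rack between -0.139 and -0.089 m)) and x of capacitor in the frame of rack between -0.032 and 0.032 m and z of capacitor in the frame of rack between 0 and 0.012 m); the robot touches nothing.
It fails at once if the spark plug was pushed more than 25 mm (distance of spark_plug from where it was at the start of the episode above 0.025 m).
It fails at once if the socket was pushed more than 25 mm or tipped over (distance of socket from where it was at the start of the episode above 0.025 m or angle between socket's own z axis and vertical above 0.3 rad).
It fails at once if the oil bottle was pushed more than 25 mm or tipped over (distance of oil_can from where it was at the start of the episode above 0.025 m or angle between oil_can's own z axis and vertical above 0.3 rad).
It also fails if it takes over 101 s, if anything falls off the work surface, if the arm or the gripper's body presses on something with over 40 N, if the wrist force passes 120 N, or if a joint passes its speed limit or range.

## Working session

There is one attempt and no reset: what is moved stays moved. The work goes in short steps, Python scripts to look and compute and a tool call to move; the robot and the scene stay as the last step left them, time stands still between calls to the robot, and variables do not carry over. Pictures are saved under pics/ and viewed, at most 14 in all, crops included, and the job is handed in when it is done.

Besides the shell and the picture viewer there is one more tool, called after ">>>" as a command line: name --pt "numbers of a row" for each row, then --argument value for the rest. send_rows: Moves the arm, as the interface text tells. Its arguments: {"type":"object","properties":{"targets":{"type":"array"},"grip_force":{"type":"number"}},"required":["targets"]}

```bash
mkdir -p pics
python3 - <<'E'
from cell import bot, vision
import cv2,numpy as np
s=bot.observe(); print({k:np.round(v,3).tolist() for k,v in s.items()})
for n in("top","side"):
    d=vision.snapshot(n); cv2.imwrite(f"pics/{n}0.png",d["pixels"]); np.savez(f"{n}0.npz",**d)
    print(n,d["vertical_fov"],d["cx"],d["cy"],d["k1"],np.round(d["extrinsics"],3).tolist())
E
```

```text
{'clock': 0.0, 'joints': [-1.32, 0.125, 1.652, -0.0, 1.367, -0.083], 'qd': [0.0, -0.001, 0.001, 0.002, 0.001, 0.0], 'joint_torque': [-0.0, -41.76, -35.993, 0.077, 0.049, -0.0], 'tool_pos': [0.213, -0.614, 0.232], 'eef_rot': [[0.945, 0.328, -0.001], [0.328, -0.945, 0.002], [0.0, -0.002, -1.0]], 'ft_force': [-0.323, -0.259, 1.429], 'wrist_torque': [0.009, -0.063, 0.013], 'grip_force': 0.0, 'opening': 0.095}
top 48.73873242810818 324.412041676921 201.42886727985712 -0.027810704674709304 [[0.009, 0.996, -0.084, 0.469], [-1.0, 0.01, 0.014, -0.0], [0.015, 0.084, 0.996, 1.292], [0.0, 0.0, 0.0, 1.0]]
side 47.18890137605611 319.2608390419807 199.16419288544324 -0.014980863090052785 [[0.984, 0.101, -0.147, 0.402], [-0.179, 0.545, -0.819, -0.9], [-0.003, 0.832, 0.554, 0.648], [0.0, 0.0, 0.0, 1.0]]
```

View pics/top0.png

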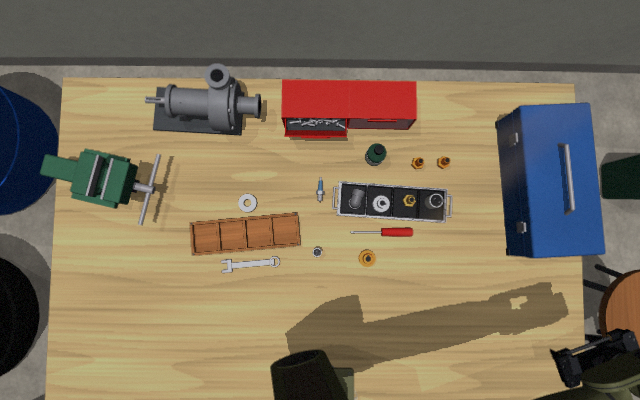

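View pics/side0.png

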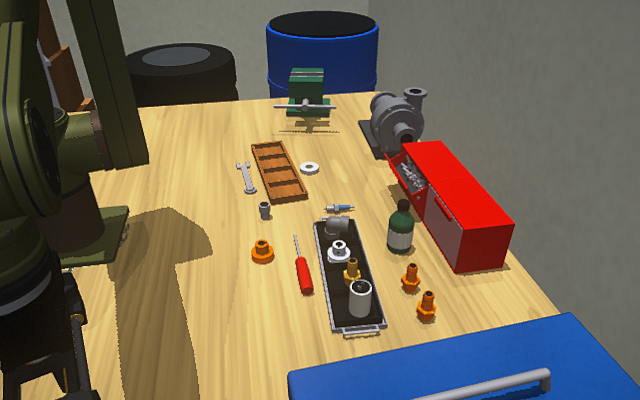

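Top view, left to right: elbow (355,198), pulley (381,204), hose tail (409,200), capacitor (436,200) in the tray. The rack is around (246,233), the socket at (317,252), the plug at (320,188) and the bottle at (375,154). The side view shows the same order. Next I'll build a helper and take zoomed crops.

```bash
cat > h.py <<'E'
import numpy as np,cv2
class Cam:
    def __init__(s,d):
        s.f=200/np.tan(np.radians(float(d["vertical_fov"]))/2);s.E=np.array(d["extrinsics"],float)
        s.K=np.array([[s.f,0,float(d["cx"])],[0,s.f,float(d["cy"])],[0,0,1]]);s.D=np.array([float(d["k1"]),0,0,0])
        s.img=d["pixels"];s.rz=d["range_z"];s.o=s.E[:3,3]
    def rays(s,uv):
        n=cv2.undistortPoints(np.array(uv,float).reshape(-1,1,2),s.K,s.D).reshape(-1,2)
        return np.c_[n[:,0],-n[:,1],-np.ones(len(n))]@s.E[:3,:3].T
    def plane(s,uv,z):
        r=s.rays(uv);return s.o+r*((z-s.o[2])/r[:,2])[:,None]
    def cloud(s):
        v,u=np.mgrid[0:400,0:640];uv=np.c_[u.ravel(),v.ravel()]
        P=s.o+s.rays(uv)*s.rz.reshape(-1,1);P[s.rz.ravel()==0]=np.nan
        return P.reshape(400,640,3)
    def proj(s,P):
        c=(np.atleast_2d(P)-s.o)@s.E[:3,:3];c=c*[1,-1,-1]
        return cv2.projectPoints(c,np.zeros(3),np.zeros(3),s.K,s.D)[0].reshape(-1,2)
def load(n): return Cam(np.load(n))
def tri(c1,p1,c2,p2):
    a,b=c1.rays([p1])[0],c2.rays([p2])[0]
    t=np.linalg.lstsq(np.c_[a,-b],c2.o-c1.o,rcond=None)[0]
    A,B=c1.o+a*t[0],c2.o+b*t[1];return (A+B)/2,np.linalg.norm(A-B)
E
python3 - <<'E'
from h import *
T=load("top0.npz");S=load("side0.npz")
a=T.img[175:230,325:460];b=S.img[205:340,305:395]; c=T.img[205:262,183:308]
r=lambda i,k:cv2.resize(i,None,fx=k,fy=k,interpolation=cv2.INTER_CUBIC)
cv2.imwrite("pics/c1.png",r(a,5.9));cv2.imwrite("pics/c2.png",r(b,4.4))
for n,C in(("top",T),("side",S)):
    P=C.cloud();print(n,np.nanmedian(P[300:310,150:250,2]) if n=="top" else np.nanmedian(P[270:300,180:220,2]))
T_=T.cloud()
for nm,uv in dict(elbow=(355,198),pul=(381,204),hose=(409,200),cap=(436,200),rack=(233,235),dish=(395,212)).items():print(nm,T_[uv[1],uv[0]].round(4))
E
```

```text
top -0.000279385215738448
side -0.00027742333165303723
elbow [ 0.5843 -0.1037  0.0559]
pul [ 0.5686 -0.1779  0.0498]
hose [ 0.5792 -0.254   0.0668]
cap [ 0.5803 -0.331   0.0634]
rack [0.4777 0.2459 0.0056]
dish [ 0.5487 -0.2243  0.0114]
```

View pics/c1.png

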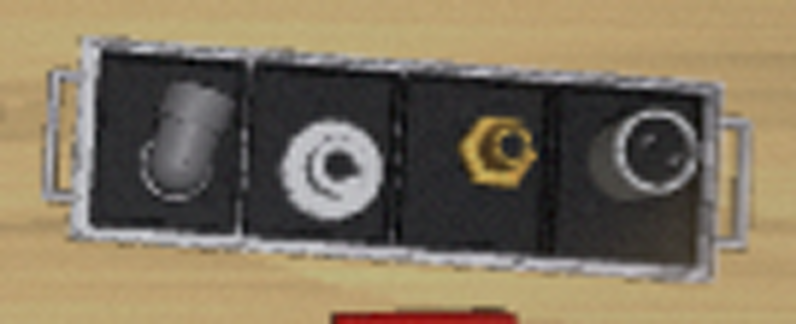

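View pics/c2.png

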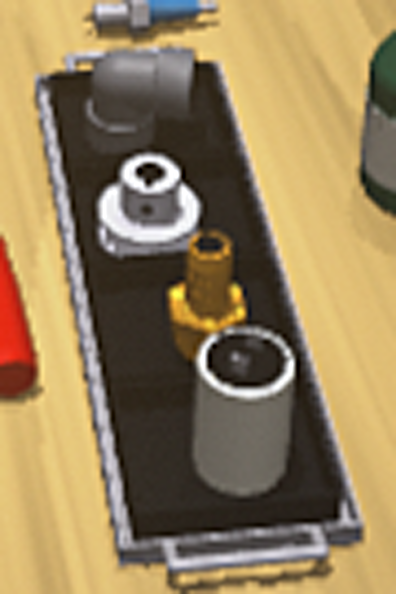

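The crops show in both views: elbow with its leg pointing away from the robot (slightly right), pulley, brass hose tail, capacitor. I'll measure by colour contours, triangulated across the views, with the range data as a check.

Run:
```python
from h import *
T=load("top0.npz");S=load("side0.npz")
R=lambda x:np.round(x,4).tolist()
# points read in the crops (top crop: /5.9+(325,175); side: /4.4+(305,205))
t=lambda u,v:((u+.5)/5.9+325-.5,(v+.5)/5.9+175-.5); s=lambda u,v:((u+.5)/4.4+305-.5,(v+.5)/4.4+205-.5)
for n,a,b in [("cap top",(656,152),(244,363)),("hose top",(511,146),(211,243)),("pul bore",(346,165),(150,174)),("pul rim",(331,170),(150,209))]:
    print(n,[R(x) for x in tri(T,t(*a),S,s(*b))])
c=T.plane([t(85,38),t(722,84),t(708,280),t(72,236)],.012)
print("tray corners",R(c[:,:2]),"c",R(c.mean(0)),"w,d",np.linalg.norm(c[0]-c[1]),np.linalg.norm(c[1]-c[2]),"yaw",[np.arctan2(-(p-q)[0],(p-q)[1]) for p,q in((c[0],c[1]),(c[3],c[2]))])
# rack
hsv=cv2.cvtColor(T.img,cv2.COLOR_BGR2HSV)
for n,C,box in(("top",T,(185,205,308,262)),("side",S,(240,135,312,206))):
    hsv=cv2.cvtColor(C.img,cv2.COLOR_BGR2HSV);x0,y0,x1,y1=box
    m=((hsv[...,0]<16)&(hsv[...,1]>110)&(hsv[...,2]>40)).astype(np.uint8);z=np.zeros_like(m);z[y0:y1,x0:x1]=m[y0:y1,x0:x1]
    k=max(cv2.findContours(z,0,2)[0],key=cv2.contourArea);k=cv2.convexHull(k)
    q=cv2.approxPolyDP(k,4,True).reshape(-1,2);print(n,"rack",q.tolist(),cv2.contourArea(k))
    if n=="top":
        P=C.plane(k.reshape(-1,2),.02)[:,:2].astype(np.float32);print("rack rect@.02",cv2.minAreaRect(P))
# parts from range clouds
ctr=c.mean(0)[:2];yaw=-.07
for n,C in(("top",T),("side",S)):
    P=C.cloud().reshape(-1,3);e=c[0]-c[1];e=e[:2]/np.linalg.norm(e[:2]);ex=np.array([e[1],-e[0]])
    d=P[:,:2]-ctr;y=d@e;x=d@ex
    for nm,y0,zs in(("elbow",.114,(.045,.07)),("pulley",.038,(.018,.028)),("pul hub",.038,(.038,.06)),("hose",-.038,(.055,.08)),("cap",-.114,(.055,.07))):
        m=(abs(x)<.05)&(abs(y-y0)<.04)&(P[:,2]>zs[0])&(P[:,2]<zs[1])
        Q=P[m]; 
        if len(Q)>3:print(n,nm,len(Q),"mid",R((Q.min(0)+Q.max(0))/2),"size",R(np.ptp(Q,0)),"ztop",round(np.percentile(Q[:,2],80),4), R(cv2.minAreaRect(Q[:,:2].astype(np.float32))[2]))
```

```text
cap top [[0.5784, -0.3299, 0.0644], 0.0017]
hose top [[0.5809, -0.2599, 0.0679], 0.0003]
pul bore [[0.5719, -0.1844, 0.0471], 0.0023]
pul rim [[0.5723, -0.1808, 0.0226], 0.0005]
tray corners [[0.6378, -0.0604], [0.6182, -0.3776], [0.5207, -0.3692], [0.5395, -0.0546]] c [0.579, -0.2154, 0.012] w,d 0.317843115572386 0.09789242931647753 yaw [np.float64(-0.06159931971066872), np.float64(-0.05990073443605112)]
top rack [[297, 213], [297, 245], [192, 252], [192, 222]] 3598.0
rack rect@.02 ((0.48216456174850464, 0.21066585183143616), (0.09617894887924194, 0.31226757168769836), 5.853936195373535)
side rack [[281, 141], [307, 198], [271, 204], [251, 145]] 2196.5
top elbow 196 mid [0.5866, -0.11, 0.0545] size [0.0539, 0.0401, 0.0186] ztop 0.0589 71.6717
top pulley 231 mid [0.5812, -0.1766, 0.0229] size [0.0897, 0.0817, 0.0098] ztop 0.0243 86.2827
top pul hub 74 mid [0.5734, -0.1817, 0.0444] size [0.0261, 0.0238, 0.0109] ztop 0.0467 88.4007
top hose 42 mid [0.5814, -0.26, 0.064] size [0.0201, 0.017, 0.0147] ztop 0.0686 87.4107
top cap 155 mid [0.5789, -0.3315, 0.0628] size [0.0371, 0.0407, 0.0143] ztop 0.0672 70.7727
side elbow 227 mid [0.5857, -0.1115, 0.0529] size [0.0527, 0.0353, 0.0155] ztop 0.0567 77.4318
side pulley 325 mid [0.5801, -0.1774, 0.023] size [0.089, 0.0819, 0.0099] ztop 0.0222 86.6393
side pul hub 109 mid [0.5719, -0.1808, 0.0422] size [0.0263, 0.0292, 0.0081] ztop 0.0443 78.2328
side hose 89 mid [0.5802, -0.2596, 0.0618] size [0.0198, 0.0211, 0.0123] ztop 0.0658 47.473
side cap 328 mid [0.5788, -0.33, 0.0623] size [0.0389, 0.0412, 0.0146] ztop 0.0648 60.8745
```

```bash
cat >> h.py <<'E'
def delta(tx,ty,tz):
    from cell import bot
    s=bot.observe();p,R=np.array(s["tool_pos"]),np.array(s["eef_rot"])
    print("t",round(s["clock"],2),"pos",p.round(4),"yaw",np.degrees(np.arctan2(R[1,0],R[0,0])).round(2),"open",round(s["opening"],4),"F",np.round(s["ft_force"],1),"grip",round(s["grip_force"],1))
    print("units",(R.T@(np.array([tx,ty,tz])-p)/.025).round(3))
E
python3 - <<'E'
from h import *
T=load("top0.npz");S=load("side0.npz")
for n,C in(("top",T),("side",S)):
    P=C.cloud().reshape(-1,3);m=(abs(P[:,0]-.586)<.04)&(abs(P[:,1]+.111)<.035)&(P[:,2]>.045)&(P[:,2]<.075);Q=P[m]
    r=cv2.minAreaRect(Q[:,:2].astype(np.float32));b=cv2.boxPoints(r);l=cv2.fitLine(Q[:,:2].astype(np.float32),cv2.DIST_HUBER,0,.01,.01).ravel()
    print(n,r,"yaw",np.degrees(np.arctan2(l[1],l[0])))
for a,b in(((297,213),(307,198)),((192,222),(281,141)),((297,245),(271,204))):print("rack corner",tri(T,a,S,b))
for n,C in(("top",T),("side",S)):
    P=C.cloud().reshape(-1,3);m=(P[:,2]>.012)&(P[:,2]<.03)&(abs(P[:,0]-.482)<.08)&(abs(P[:,1]-.21)<.18);Q=P[m,:2].astype(np.float32);print(n,cv2.minAreaRect(Q),np.percentile(P[m,2],[10,50,90]))
    for y in(.114,.038,-.038,-.114):
        d=P[:,:2]-[.482-.1*y,.2107+y];m=(abs(d)<.015).all(1);print(" bay floor",np.nanmedian(P[m,2]).round(4),end="")
delta(.581,-.1095,.15)
E
```

```text
top ((0.5849173665046692, -0.10761392116546631), (0.03512069955468178, 0.049939002841711044), 71.67172241210938) yaw -16.318834
side ((0.5840131044387817, -0.11085861921310425), (0.02928072027862072, 0.05083426460623741), 77.43181610107422) yaw -24.592222
rack corner (array([0.5431325 , 0.06131215, 0.00472913]), np.float64(0.0006666988159041155))
rack corner (array([0.51208082, 0.36153154, 0.02177399]), np.float64(0.0031898642322005233))
rack corner (array([ 0.4505607 ,  0.06029495, -0.00156511]), np.float64(0.0002216727541055156))
top ((0.4866204857826233, 0.2107926309108734), (0.32387346029281616, 0.15346786379814148), 86.31645202636719) [0.01500583 0.01966785 0.0230262 ]
 bay floor 0.006 bay floor 0.0057 bay floor 0.0066 bay floor 0.0059side ((0.49706098437309265, 0.21214261651039124), (0.12736983597278595, 0.318689227104187), 5.8319525718688965) [0.01325476 0.0184875  0.02085092]
 bay floor 0.0058 bay floor 0.0055 bay floor 0.0059 bay floor 0.0054t 0.1 pos [ 0.2128 -0.6136  0.2325] yaw 19.13 open 0.0948 F [-0.5  0.9 -0. ] grip 0.0
units [ 20.521 -14.22    3.33 ]
```

>>> send_rows --pt "55 0 0 0 1" --pt "55 0 0 0 1" --pt "55 0 0 0 1" --pt "55 0 0 0 1" --pt "55 0 0 0 1" --pt "55 0 0 0 1" --pt "55 0 0 0 0.8" --pt "55 0 0 0 0" --grip_force 20

```text
clock: 0.77
tool_pos: [0.2128, -0.6138, 0.2329]
eef_rot: [[0.966, -0.258, -0.0], [-0.258, -0.966, 0.001], [-0.001, -0.001, -1.0]]
ft_force: [-0.1, 0.2, 0.1]
opening: 0.0554
grip_force: 0.0
```

```bash
python3 -c "
from h import *
delta(.581,-.1095,.15)"
```

```text
t 0.77 pos [ 0.2128 -0.6138  0.2329] yaw -14.94 open 0.0554 F [-0.1  0.2  0.1] grip 0.0
units [  9.031 -23.284   3.335]
```

>>> send_rows --pt "55 0.4 -0.9 0 0" --pt "55 0.4 -0.9 0 0" --pt "55 0.4 -0.9 0 0" --pt "55 0.4 -0.9 0 0" --pt "55 0.4 -0.9 0 0" --pt "55 0.4 -0.9 0 0" --pt "55 0.4 -0.9 0 0" --pt "55 0.4 -0.9 0 0" --pt "55 0.4 -0.9 0 0" --pt "55 0.4 -0.9 0 0" --pt "55 0.4 -0.9 0 0" --pt "55 0.4 -0.9 0 0" --pt "55 0.4 -0.9 0.2 0" --pt "55 0.4 -0.9 0.2 0" --pt "55 0.4 -0.9 0.2 0" --pt "55 0.4 -0.9 0.2 0" --pt "55 0.4 -0.9 0.2 0" --pt "55 0.4 -0.9 0.2 0" --pt "55 0.4 -0.9 0.2 0" --pt "55 0.4 -0.9 0.2 0"

```text
clock: 2.43
tool_pos: [0.5222, -0.2294, 0.1931]
eef_rot: [[0.967, -0.255, -0.0], [-0.255, -0.967, 0.0], [-0.0, -0.0, -1.0]]
ft_force: [0.9, -1.0, 0.5]
opening: 0.0549
grip_force: 0.0
```

```bash
python3 -c "
from h import *
delta(.580,-.1085,.15)"
```

```text
t 2.43 pos [ 0.5222 -0.2294  0.1931] yaw -14.75 open 0.0549 F [ 0.9 -1.   0.5] grip 0.0
units [ 1.006 -5.263  1.724]
```

>>> send_rows --pt "55 0.2 -0.8 0 0" --pt "55 0.2 -0.8 0.3 0" --pt "55 0.2 -0.8 0.3 0" --pt "55 0.2 -0.8 0.4 0" --pt "55 0.2 -0.8 0.4 0" --pt "55 0 -0.8 0.3 0" --pt "55 0 -0.4 0 0" --pt "55 0 0 0 0" --pt "55 0 0 0 0"

```text
clock: 3.18
tool_pos: [0.5794, -0.1114, 0.1515]
eef_rot: [[0.967, -0.255, 0.0], [-0.255, -0.967, -0.001], [0.0, 0.001, -1.0]]
ft_force: [0.2, -0.9, 0.7]
opening: 0.0549
grip_force: 0.0
```

```bash
python3 -c "
from h import *
delta(.580,-.1085,.049)"
```

```text
t 3.18 pos [ 0.5794 -0.1114  0.1515] yaw -14.77 open 0.0549 F [ 0.2 -0.9  0.7] grip 0.0
units [-0.007 -0.119  4.101]
```

>>> send_rows --pt "55 0 -0.1 0.8 0" --pt "55 0 0 0.8 0" --pt "55 0 0 0.8 0" --pt "55 0 0 0.8 0" --pt "55 0 0 0.6 0" --pt "55 0 0 0.3 0" --pt "55 0 0 0 0" --pt "20 0 0 0 0" --pt "20 0 0 0 0" --pt "20 0 0 0 0" --pt "20 0 0 0 0" --pt "20 0 0 0 0" --pt "20 0 0 0 0" --grip_force 20

```text
clock: 4.27
tool_pos: [0.5808, -0.1088, 0.0499]
eef_rot: [[0.966, -0.257, 0.002], [-0.257, -0.966, 0.0], [0.002, -0.0, -1.0]]
ft_force: [-1.0, 2.8, 4.3]
opening: 0.031
grip_force: 29.2
```

```bash
python3 -c "
from h import *
delta(.580,-.1085,.049)
from cell import vision
d=vision.snapshot('side');cv2.imwrite('pics/g1.png',cv2.resize(d['pixels'][140:320,240:440],None,fx=3,fy=3))"
```

```text
t 4.27 pos [ 0.5808 -0.1088  0.0499] yaw -14.87 open 0.031 F [-1.   2.8  4.3] grip 29.2
units [-0.032 -0.003  0.037]
```

View pics/g1.png

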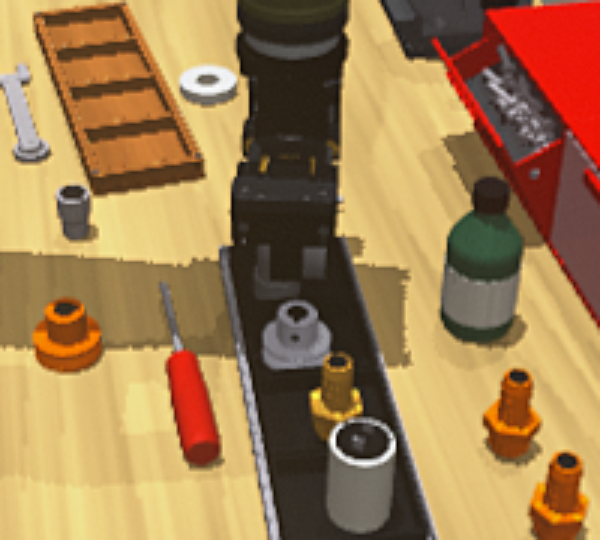

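The jaws hold the elbow at 31 mm, which matches its body (view: jaws around the elbow at (290,250), nothing else disturbed). Lifting and carrying it now.

>>> send_rows --pt "20 0 0 -0.3 0" --pt "20 0 0 -0.6 0" --pt "20 0 0 -0.8 0" --pt "20 0 0 -0.8 0" --pt "20 0 0 -0.8 0" --pt "20 0 0 -0.7 0" --pt "20 0 0 0 0"

```text
clock: 4.9
tool_pos: [0.5821, -0.1097, 0.1532]
eef_rot: [[0.967, -0.257, 0.007], [-0.257, -0.967, -0.002], [0.007, 0.001, -1.0]]
ft_force: [0.5, 0.3, -0.2]
opening: 0.0312
grip_force: 28.5
```

```bash
python3 -c "
from h import *
delta(.4755,.3229,.15)"
```

```text
t 4.9 pos [ 0.5821 -0.1097  0.1532] yaw -14.86 open 0.0312 F [ 0.5  0.3 -0.2] grip 28.5
units [ -8.562 -15.63    0.056]
```

>>> send_rows --pt "20 -0.2 -0.4 0 0" --pt "20 -0.4 -0.7 0 0" --pt "20 -0.5 -0.9 0 0" --pt "20 -0.5 -0.9 0 0" --pt "20 -0.5 -0.9 0 0" --pt "20 -0.5 -0.9 0 0" --pt "20 -0.5 -0.9 0 0" --pt "20 -0.5 -0.9 0 0" --pt "20 -0.5 -0.9 0 0" --pt "20 -0.5 -0.9 0 0" --pt "20 -0.5 -0.9 0 0" --pt "20 -0.5 -0.9 0 0" --pt "20 -0.5 -0.9 0 0" --pt "20 -0.5 -0.9 0 0" --pt "20 -0.5 -0.9 0 0" --pt "20 -0.5 -0.9 0 0" --pt "20 -0.5 -0.9 0 0" --pt "20 -0.3 -0.6 0 0" --pt "20 -0.2 -0.4 0 0" --pt "20 0 0 0 0"

```text
clock: 6.57
tool_pos: [0.4704, 0.3246, 0.1467]
eef_rot: [[0.967, -0.254, -0.003], [-0.254, -0.967, -0.001], [-0.002, 0.002, -1.0]]
ft_force: [0.7, -0.2, -0.2]
opening: 0.0308
grip_force: 28.5
```

```bash
python3 -c "
from h import *
delta(.4755,.3229,.0505)"
```

```text
t 6.57 pos [0.4704 0.3246 0.1467] yaw -14.72 open 0.0308 F [ 0.7 -0.2 -0.2] grip 28.5
units [0.224 0.005 3.849]
```

>>> send_rows --pt "20 0.2 0 0.6 0" --pt "20 0 0 0.7 0" --pt "20 0 0 0.7 0" --pt "20 0 0 0.7 0" --pt "20 0 0 0.5 0" --pt "20 0 0 0.3 0" --pt "20 0 0 0 0" --pt "20 0 0 0 0"

```text
clock: 7.23
tool_pos: [0.4771, 0.3216, 0.061]
eef_rot: [[0.966, -0.257, -0.001], [-0.257, -0.966, -0.0], [-0.0, 0.001, -1.0]]
ft_force: [-0.4, -0.6, -0.2]
opening: 0.0312
grip_force: 28.5
```

```bash
python3 -c "
from h import *
delta(.4755,.3229,.0505)"
```

```text
t 7.23 pos [0.4771 0.3216 0.061 ] yaw -14.9 open 0.0312 F [-0.4 -0.6 -0.2] grip 28.5
units [-0.074 -0.036  0.419]
```

>>> send_rows --pt "20 0 0 0.2 0" --pt "20 0 0 0.2 0" --pt "20 0 0 0 0" --pt "20 0 0 0 0" --pt "45 0 0 0 0" --pt "45 0 0 0 0" --pt "45 0 0 0 0" --pt "45 0 0 -0.4 0" --pt "45 0 0 -0.8 0" --pt "45 0 0 -0.9 0" --pt "45 0 0 -0.9 0" --pt "45 0 0 -0.9 0" --pt "45 0 0 0 0"

```text
clock: 8.32
tool_pos: [0.4801, 0.3237, 0.1555]
eef_rot: [[0.966, -0.257, 0.009], [-0.257, -0.967, 0.005], [0.008, -0.007, -1.0]]
ft_force: [0.4, 0.0, 0.3]
opening: 0.0446
grip_force: 0.0
```

```bash
python3 -c "
from h import *
delta(.572,-.181,.15)
from cell import vision
d=vision.snapshot('side');cv2.imwrite('pics/g2.png',cv2.resize(d['pixels'][110:230,220:340],None,fx=4,fy=4))"
```

```text
t 8.32 pos [0.4801 0.3237 0.1555] yaw -14.87 open 0.0446 F [0.4 0.  0.3] grip 0.0
units [ 8.729 18.57   0.153]
```

View pics/g2.png

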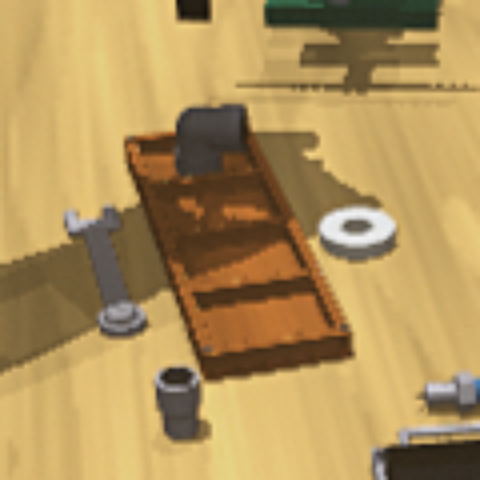

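The elbow stands upright in the leftmost bay (crop (210,140)). Next is the pulley.

>>> send_rows --pt "50 0.3 0.6 0 0" --pt "50 0.45 0.95 0 0" --pt "50 0.45 0.95 0 0" --pt "50 0.45 0.95 0 0" --pt "50 0.45 0.95 0 0" --pt "50 0.45 0.95 0 0" --pt "50 0.45 0.95 0 0" --pt "50 0.45 0.95 0 0" --pt "50 0.45 0.95 0 0" --pt "50 0.45 0.95 0 0" --pt "50 0.45 0.95 0 0" --pt "50 0.45 0.95 0 0" --pt "50 0.45 0.95 0 0" --pt "50 0.45 0.95 0 0" --pt "50 0.45 0.95 0 0" --pt "50 0.45 0.95 0 0" --pt "50 0.45 0.95 0 0" --pt "50 0.45 0.95 0 0" --pt "50 0.45 0.95 0 0" --pt "50 0.4 0.8 0 0"

```text
clock: 10.03
tool_pos: [0.5703, -0.183, 0.1472]
eef_rot: [[0.966, -0.257, -0.002], [-0.257, -0.966, 0.001], [-0.002, -0.0, -1.0]]
ft_force: [1.0, 0.0, 0.7]
opening: 0.0498
grip_force: 0.0
```

```bash
python3 -c "
from h import *
delta(.572,-.181,.046)"
```

```text
t 10.03 pos [ 0.5703 -0.183   0.1472] yaw -14.91 open 0.0498 F [1.  0.  0.7] grip 0.0
units [ 0.055 -0.093  4.049]
```

>>> send_rows --pt "50 0 0 0 0" --pt "50 0 0 0.7 0" --pt "50 0 0 0.8 0" --pt "50 0 0 0.8 0" --pt "50 0 0 0.8 0" --pt "50 0 0 0.5 0" --pt "50 0 0 0.3 0" --pt "50 0 0 0 0" --pt "50 0 0 0 0"

```text
clock: 10.78
tool_pos: [0.571, -0.1813, 0.0512]
eef_rot: [[0.967, -0.256, -0.0], [-0.256, -0.967, 0.0], [-0.0, -0.0, -1.0]]
ft_force: [-0.1, -0.2, 0.9]
opening: 0.0503
grip_force: 0.0
```

```bash
python3 -c "
from h import *
delta(.572,-.181,.046)"
```

```text
t 10.78 pos [ 0.571  -0.1813  0.0512] yaw -14.86 open 0.0503 F [-0.1 -0.2  0.9] grip 0.0
units [ 0.035 -0.021  0.207]
```

>>> send_rows --pt "50 0 0 0.2 0" --pt "20 0 0 0 0" --pt "20 0 0 0 0" --pt "20 0 0 0 0" --pt "20 0 0 0 0" --pt "20 0 0 0 0" --pt "20 0 0 0 0" --pt "20 0 0 -0.3 0" --pt "20 0 0 -0.6 0" --pt "20 0 0 -0.8 0" --pt "20 0 0 -0.8 0" --pt "20 0 0 -0.8 0" --pt "20 0 0 -0.7 0" --pt "20 0 0 0 0" --grip_force 25

```text
clock: 11.95
tool_pos: [0.5732, -0.1826, 0.151]
eef_rot: [[0.966, -0.257, 0.007], [-0.257, -0.966, -0.003], [0.008, 0.001, -1.0]]
ft_force: [-0.0, -0.8, -1.0]
opening: 0.0275
grip_force: 25.0
```

```bash
python3 -c "
from h import *
delta(.4782,.2485,.146)"
```

```text
t 11.95 pos [ 0.5732 -0.1826  0.151 ] yaw -14.87 open 0.0275 F [-0.  -0.8 -1. ] grip 25.0
units [ -8.101 -15.692   0.117]
```

>>> send_rows --pt "20 -0.2 -0.4 0 0" --pt "20 -0.4 -0.7 0 0" --pt "20 -0.5 -0.9 0 0" --pt "20 -0.5 -0.9 0 0" --pt "20 -0.5 -0.9 0 0" --pt "20 -0.5 -0.9 0 0" --pt "20 -0.5 -0.9 0 0" --pt "20 -0.5 -0.9 0 0" --pt "20 -0.5 -0.9 0 0" --pt "20 -0.5 -0.9 0 0" --pt "20 -0.5 -0.9 0 0" --pt "20 -0.5 -0.9 0 0" --pt "20 -0.5 -0.9 0 0" --pt "20 -0.4 -0.9 0 0" --pt "20 -0.4 -0.9 0 0" --pt "20 -0.4 -0.9 0 0" --pt "20 -0.4 -0.9 0 0" --pt "20 -0.2 -0.7 0 0" --pt "20 -0.1 -0.4 0 0" --pt "20 0 0 0 0"

```text
clock: 13.62
tool_pos: [0.4769, 0.2505, 0.1444]
eef_rot: [[0.967, -0.254, -0.003], [-0.254, -0.967, -0.001], [-0.002, 0.001, -1.0]]
ft_force: [-1.0, 0.5, -1.0]
opening: 0.0277
grip_force: 25.0
```

>>> send_rows --pt "20 0 0 0 0" --pt "20 0 0 0.7 0" --pt "20 0 0 0.8 0" --pt "20 0 0 0.8 0" --pt "20 0 0 0.6 0" --pt "20 0 0 0.3 0" --pt "20 0 0 0.1 0" --pt "20 0 0 0 0" --pt "20 0 0 0 0"

```text
clock: 14.37
tool_pos: [0.4792, 0.249, 0.0646]
eef_rot: [[0.966, -0.257, 0.001], [-0.257, -0.966, 0.0], [0.001, -0.001, -1.0]]
ft_force: [0.5, 0.6, -1.8]
opening: 0.0271
grip_force: 25.0
```

```bash
python3 -c "
from h import *
delta(.4782,.2485,.0475)"
```

```text
t 14.37 pos [0.4792 0.249  0.0646] yaw -14.91 open 0.0271 F [ 0.5  0.6 -1.8] grip 25.0
units [-0.033  0.029  0.682]
```

>>> send_rows --pt "20 0 0 0.3 0" --pt "20 0 0 0.2 0" --pt "20 0 0 0.2 0" --pt "20 0 0 0 0" --pt "20 0 0 0 0" --pt "45 0 0 0 0" --pt "45 0 0 0 0" --pt "45 0 0 0 0" --pt "45 0 0 -0.4 0" --pt "45 0 0 -0.8 0" --pt "45 0 0 -0.9 0" --pt "45 0 0 -0.9 0" --pt "45 0 0 -1 0" --pt "45 0 0 0 0"

```text
clock: 15.53
tool_pos: [0.4819, 0.2506, 0.1533]
eef_rot: [[0.966, -0.257, 0.011], [-0.257, -0.966, 0.004], [0.009, -0.007, -1.0]]
ft_force: [1.3, 0.1, 0.9]
opening: 0.0451
grip_force: 0.0
```

```bash
python3 -c "
from h import *
delta(.5806,-.2597,.15)
from cell import vision
for n in('side','top'):
    d=vision.snapshot(n);np.savez(n+'1.npz',**d)
    if n=='side':cv2.imwrite('pics/g3.png',cv2.resize(d['pixels'][110:320,220:400],None,fx=2.8,fy=2.8))"
```

```text
t 15.53 pos [0.4819 0.2506 0.1533] yaw -14.87 open 0.0451 F [1.3 0.1 0.9] grip 0.0
units [ 9.053 18.715  0.086]
```

View pics/g3.png

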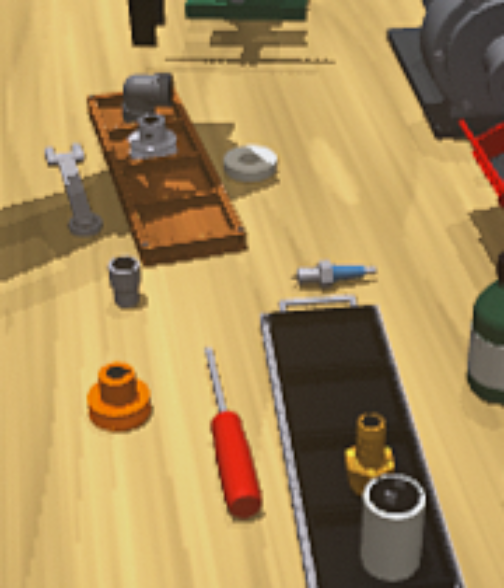

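The pulley stands in bay 2 (crop (152,135)); the bystanders are unmoved. Hose tail next.

>>> send_rows --pt "40 0.3 0.6 0 0" --pt "40 0.45 0.95 0 0" --pt "40 0.45 0.95 0 0" --pt "40 0.45 0.95 0 0" --pt "40 0.45 0.95 0 0" --pt "40 0.45 0.95 0 0" --pt "40 0.45 0.95 0 0" --pt "40 0.45 0.95 0 0" --pt "40 0.45 0.95 0 0" --pt "40 0.45 0.95 0 0" --pt "40 0.45 0.95 0 0" --pt "40 0.45 0.95 0 0" --pt "40 0.45 0.95 0 0" --pt "40 0.45 0.95 0 0" --pt "40 0.45 0.95 0 0" --pt "40 0.45 0.95 0 0" --pt "40 0.45 0.95 0 0" --pt "40 0.5 0.95 0 0" --pt "40 0.5 0.95 0 0" --pt "40 0.4 0.8 0 0"

```text
clock: 17.3
tool_pos: [0.5739, -0.2562, 0.1441]
eef_rot: [[0.966, -0.257, -0.003], [-0.257, -0.966, 0.001], [-0.003, -0.001, -1.0]]
ft_force: [-0.1, 0.3, -0.5]
opening: 0.0399
grip_force: 0.0
```

>>> send_rows --pt "40 0 0 0 0" --pt "40 0 0 0.7 0" --pt "40 0 0 0.8 0" --pt "40 0 0 0.5 0" --pt "40 0 0 0.3 0" --pt "40 0 0 0 0" --pt "40 0 0 0 0"

```text
clock: 17.88
tool_pos: [0.5744, -0.2544, 0.0881]
eef_rot: [[0.967, -0.256, -0.001], [-0.256, -0.967, 0.001], [-0.001, -0.0, -1.0]]
ft_force: [0.1, 0.6, 0.4]
opening: 0.0403
grip_force: 0.0
```

```bash
python3 -c "
from h import *
delta(.5806,-.2597,.0545)"
```

```text
t 17.88 pos [ 0.5744 -0.2544  0.0881] yaw -14.85 open 0.0403 F [0.1 0.6 0.4] grip 0.0
units [0.295 0.143 1.343]
```

>>> send_rows --pt "40 0.3 0.15 0 0" --pt "40 0 0 0 0" --pt "40 0 0 0.5 0" --pt "40 0 0 0.5 0" --pt "40 0 0 0.3 0" --pt "40 0 0 0 0" --pt "40 0 0 0 0"

```text
clock: 18.47
tool_pos: [0.58, -0.2599, 0.0545]
eef_rot: [[0.966, -0.257, -0.003], [-0.257, -0.966, 0.001], [-0.003, -0.001, -1.0]]
ft_force: [0.6, 1.0, -0.0]
opening: 0.0401
grip_force: 0.0
```

```bash
python3 -c "
from h import *
delta(.5806,-.2597,.0545)"
```

```text
t 18.47 pos [ 0.58   -0.2599  0.0545] yaw -14.87 open 0.0401 F [ 0.6  1.  -0. ] grip 0.0
units [ 0.019 -0.015 -0.001]
```

>>> send_rows --pt "10 0 0 0 0" --pt "10 0 0 0 0" --pt "10 0 0 0 0" --pt "10 0 0 0 0" --pt "10 0 0 0 0" --pt "10 0 0 0 0" --pt "10 0 0 -0.3 0" --pt "10 0 0 -0.6 0" --pt "10 0 0 -0.8 0" --pt "10 0 0 -0.8 0" --pt "10 0 0 -0.8 0" --pt "10 0 0 -0.7 0" --pt "10 0 0 0 0" --grip_force 30

```text
clock: 19.55
tool_pos: [0.5835, -0.2619, 0.1624]
eef_rot: [[0.966, -0.257, 0.008], [-0.257, -0.966, -0.005], [0.009, 0.002, -1.0]]
ft_force: [0.5, -1.1, -1.1]
opening: 0.0194
grip_force: 30.0
```

```bash
python3 -c "
from h import *
delta(.486,.1729,.15)"
```

```text
t 19.55 pos [ 0.5835 -0.2619  0.1624] yaw -14.87 open 0.0194 F [ 0.5 -1.1 -1.1] grip 30.0
units [ -8.239 -15.81    0.386]
```

>>> send_rows --pt "10 -0.2 -0.4 0 0" --pt "10 -0.4 -0.7 0 0" --pt "10 -0.5 -0.9 0 0" --pt "10 -0.5 -0.9 0 0" --pt "10 -0.5 -0.9 0 0" --pt "10 -0.5 -0.9 0 0" --pt "10 -0.5 -0.9 0 0" --pt "10 -0.5 -0.9 0 0" --pt "10 -0.5 -0.9 0 0" --pt "10 -0.5 -0.9 0 0" --pt "10 -0.5 -0.9 0 0" --pt "10 -0.5 -0.9 0 0" --pt "10 -0.5 -0.9 0 0" --pt "10 -0.5 -0.9 0 0" --pt "10 -0.5 -0.9 0 0" --pt "10 -0.4 -0.9 0 0" --pt "10 -0.4 -0.9 0 0" --pt "10 -0.2 -0.7 0 0" --pt "10 -0.1 -0.5 0 0" --pt "10 0 0 0 0"

```text
clock: 21.22
tool_pos: [0.483, 0.1757, 0.1548]
eef_rot: [[0.967, -0.254, -0.002], [-0.254, -0.967, 0.0], [-0.002, 0.001, -1.0]]
ft_force: [0.2, -0.0, -1.0]
opening: 0.0193
grip_force: 30.0
```

>>> send_rows --pt "10 0 0 0 0" --pt "10 0 0 0.7 0" --pt "10 0 0 0.8 0" --pt "10 0 0 0.8 0" --pt "10 0 0 0.6 0" --pt "10 0 0 0.3 0" --pt "10 0 0 0.1 0" --pt "10 0 0 0 0" --pt "10 0 0 0 0"

```text
clock: 21.97
tool_pos: [0.485, 0.1736, 0.0745]
eef_rot: [[0.966, -0.257, 0.001], [-0.257, -0.966, 0.0], [0.001, -0.001, -1.0]]
ft_force: [0.6, 0.6, -2.0]
opening: 0.0197
grip_force: 30.0
```

```bash
python3 -c "
from h import *
delta(.486,.1729,.0552)"
```

```text
t 21.97 pos [0.485  0.1736 0.0745] yaw -14.91 open 0.0197 F [ 0.6  0.6 -2. ] grip 30.0
units [0.044 0.019 0.773]
```

>>> send_rows --pt "10 0 0 0.35 0" --pt "10 0 0 0.25 0" --pt "10 0 0 0.17 0" --pt "10 0 0 0 0" --pt "10 0 0 0 0" --pt "36 0 0 0 0" --pt "36 0 0 0 0" --pt "36 0 0 0 0" --pt "36 0 0 -0.4 0" --pt "36 0 0 -0.8 0" --pt "36 0 0 -0.9 0" --pt "36 0 0 -0.9 0" --pt "36 0 0 -1 0" --pt "36 0 0 0 0"

```text
clock: 23.13
tool_pos: [0.4877, 0.1747, 0.1609]
eef_rot: [[0.966, -0.257, 0.01], [-0.257, -0.967, 0.003], [0.009, -0.005, -1.0]]
ft_force: [0.7, 0.8, 0.8]
opening: 0.036
grip_force: 0.0
```

```bash
python3 -c "
from h import *
delta(.579,-.330,.15)
from cell import vision
d=vision.snapshot('side');cv2.imwrite('pics/g4.png',cv2.resize(d['pixels'][110:320,220:400],None,fx=2.8,fy=2.8))"
```

```text
t 23.13 pos [0.4877 0.1747 0.1609] yaw -14.87 open 0.036 F [0.7 0.8 0.8] grip 0.0
units [ 8.708 18.578  0.421]
```

View pics/g4.png

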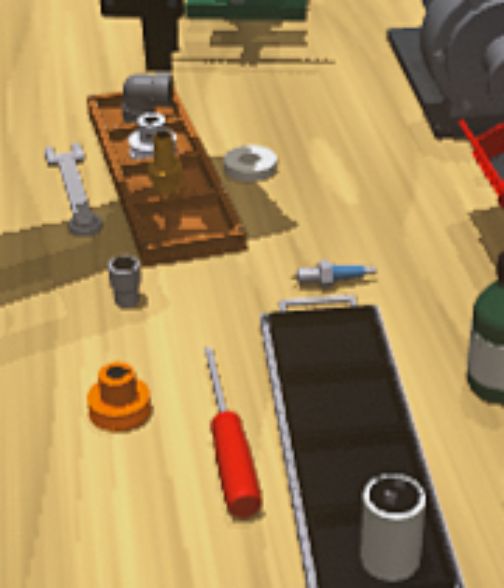

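The hose tail stands in bay 3 (crop (165,165)). Last is the capacitor.

>>> send_rows --pt "65 0.3 0.6 0 0" --pt "65 0.45 0.95 0 0" --pt "65 0.45 0.95 0 0" --pt "65 0.45 0.95 0 0" --pt "65 0.45 0.95 0 0" --pt "65 0.45 0.95 0 0" --pt "65 0.45 0.95 0 0" --pt "65 0.45 0.95 0 0" --pt "65 0.45 0.95 0 0" --pt "65 0.45 0.95 0 0" --pt "65 0.45 0.95 0 0" --pt "65 0.45 0.95 0 0" --pt "65 0.45 0.95 0 0" --pt "65 0.45 0.95 0 0" --pt "65 0.45 0.95 0 0" --pt "65 0.45 0.95 0 0" --pt "65 0.45 0.95 0 0" --pt "65 0.45 0.95 0 0" --pt "65 0.45 0.95 0 0" --pt "65 0.3 0.8 0 0"

```text
clock: 24.85
tool_pos: [0.5753, -0.3303, 0.1526]
eef_rot: [[0.966, -0.257, -0.002], [-0.257, -0.966, 0.001], [-0.002, -0.001, -1.0]]
ft_force: [-0.3, 0.3, 0.6]
opening: 0.0653
grip_force: 0.0
```

>>> send_rows --pt "65 0 0 0 0" --pt "65 0 0 0.7 0" --pt "65 0 0 0.7 0" --pt "65 0 0 0.5 0" --pt "65 0 0 0.3 0" --pt "65 0 0 0 0" --pt "65 0 0 0 0"

```text
clock: 25.43
tool_pos: [0.5755, -0.3283, 0.0988]
eef_rot: [[0.967, -0.256, -0.001], [-0.256, -0.967, 0.001], [-0.001, -0.001, -1.0]]
ft_force: [0.3, 0.6, 0.8]
opening: 0.0648
grip_force: 0.0
```

```bash
python3 -c "
from h import *
delta(.579,-.330,.046)"
```

```text
t 25.43 pos [ 0.5755 -0.3283  0.0988] yaw -14.85 open 0.0648 F [0.3 0.6 0.8] grip 0.0
units [0.153 0.03  2.111]
```

>>> send_rows --pt "65 0.15 0.03 0.3 0" --pt "65 0 0 0.6 0" --pt "65 0 0 0.6 0" --pt "65 0 0 0.4 0" --pt "65 0 0 0.2 0" --pt "65 0 0 0 0" --pt "30 0 0 0 0" --pt "30 0 0 0 0" --pt "30 0 0 0 0" --pt "30 0 0 0 0" --pt "30 0 0 0 0" --pt "30 0 0 0 0" --grip_force 20

```text
clock: 26.43
tool_pos: [0.5798, -0.3308, 0.0479]
eef_rot: [[0.966, -0.257, 0.001], [-0.257, -0.966, -0.0], [0.001, 0.0, -1.0]]
ft_force: [0.3, 1.1, 2.3]
opening: 0.04
grip_force: 20.0
```

>>> send_rows --pt "30 0 0 -0.3 0" --pt "30 0 0 -0.6 0" --pt "30 0 0 -0.8 0" --pt "30 0 0 -0.8 0" --pt "30 0 0 -0.8 0" --pt "30 0 0 -0.8 0" --pt "30 0 0 0 0"

```text
clock: 27.02
tool_pos: [0.5818, -0.3325, 0.1564]
eef_rot: [[0.966, -0.257, 0.008], [-0.257, -0.966, -0.006], [0.01, 0.004, -1.0]]
ft_force: [-0.3, 0.1, 0.5]
opening: 0.0397
grip_force: 20.0
```

```bash
python3 -c "
from h import *
delta(.4936,.0973,.15)"
```

```text
t 27.02 pos [ 0.5818 -0.3325  0.1564] yaw -14.88 open 0.0397 F [-0.3  0.1  0.5] grip 20.0
units [ -7.825 -15.711   0.125]
```

>>> send_rows --pt "30 -0.2 -0.4 0 0" --pt "30 -0.4 -0.7 0 0" --pt "30 -0.5 -0.9 0 0" --pt "30 -0.5 -0.9 0 0" --pt "30 -0.5 -0.9 0 0" --pt "30 -0.5 -0.9 0 0" --pt "30 -0.5 -0.9 0 0" --pt "30 -0.5 -0.9 0 0" --pt "30 -0.5 -0.9 0 0" --pt "30 -0.5 -0.9 0 0" --pt "30 -0.5 -0.9 0 0" --pt "30 -0.5 -0.9 0 0" --pt "30 -0.4 -0.9 0 0" --pt "30 -0.4 -0.9 0 0" --pt "30 -0.4 -0.9 0 0" --pt "30 -0.4 -0.9 0 0" --pt "30 -0.4 -0.9 0 0" --pt "30 -0.1 -0.7 0 0" --pt "30 -0.1 -0.4 0 0" --pt "30 0 0 0 0"

```text
clock: 28.68
tool_pos: [0.4901, 0.1004, 0.148]
eef_rot: [[0.967, -0.254, -0.003], [-0.254, -0.967, 0.0], [-0.002, 0.001, -1.0]]
ft_force: [-0.8, -0.7, -0.9]
opening: 0.0396
grip_force: 20.0
```

>>> send_rows --pt "30 0 0 0 0" --pt "30 0 0 0.7 0" --pt "30 0 0 0.8 0" --pt "30 0 0 0.8 0" --pt "30 0 0 0.6 0" --pt "30 0 0 0.3 0" --pt "30 0 0 0.1 0" --pt "30 0 0 0 0" --pt "30 0 0 0 0"

```text
clock: 29.43
tool_pos: [0.4922, 0.0984, 0.0678]
eef_rot: [[0.966, -0.257, 0.001], [-0.257, -0.966, 0.0], [0.001, -0.0, -1.0]]
ft_force: [-0.8, -0.2, -0.9]
opening: 0.0395
grip_force: 20.0
```

```bash
python3 -c "
from h import *
delta(.4936,.0973,.0482)"
```

```text
t 29.43 pos [0.4922 0.0984 0.0678] yaw -14.91 open 0.0395 F [-0.8 -0.2 -0.9] grip 20.0
units [0.063 0.029 0.782]
```

>>> send_rows --pt "30 0.05 0 0.35 0" --pt "30 0 0 0.25 0" --pt "30 0 0 0.17 0" --pt "30 0 0 0 0" --pt "30 0 0 0 0" --pt "54 0 0 0 0" --pt "54 0 0 0 0" --pt "54 0 0 0 0" --pt "54 0 0 -0.4 0" --pt "54 0 0 -0.8 0" --pt "54 0 0 -0.9 0" --pt "54 0 0 -0.9 0" --pt "54 0 0 -1 0" --pt "54 0 0 -1 0" --pt "54 0 0 -1 0" --pt "54 0 0 0 0"

```text
clock: 30.77
tool_pos: [0.496, 0.0988, 0.205]
eef_rot: [[0.966, -0.257, 0.012], [-0.257, -0.967, 0.001], [0.011, -0.004, -1.0]]
ft_force: [1.0, 0.1, 1.4]
opening: 0.0536
grip_force: 0.0
```

>>> send_rows --pt "54 0 0.8 0 0" --pt "54 0 0.8 0 0" --pt "54 0 0.8 0 0" --pt "54 0 0.8 0 0" --pt "54 0 0.8 0 0" --pt "54 0 0.8 0 0" --pt "54 0 0.8 0 0" --pt "54 0 0.8 0 0" --pt "54 0 0.8 0 0" --pt "54 0 0.8 0 0" --pt "54 0 0.8 0 0" --pt "54 0 0.8 0 0" --pt "54 0 0.8 0 0" --pt "54 0 0.8 0 0" --pt "54 0 0.8 0 0" --pt "54 0 0 0 0" --pt "54 0 0 0 0"

```text
clock: 32.18
tool_pos: [0.4153, -0.1918, 0.1974]
eef_rot: [[0.966, -0.259, -0.0], [-0.259, -0.966, 0.001], [-0.0, -0.001, -1.0]]
ft_force: [0.7, -0.1, 0.4]
opening: 0.0541
grip_force: 0.0
```

Run:
```python
from h import *
from cell import vision
C={}
for n in('side','top'):
    C[n]=Cam(vision.snapshot(n))
a=cv2.resize(C['side'].img[110:230,220:340],(480,480));cv2.imwrite('pics/g5.png',np.hstack([cv2.resize(C['top'].img[180:265,180:325],None,fx=2.1,fy=480/85)[:, :310],a]))
th=.10;Rm=np.array([[np.cos(th),-np.sin(th)],[np.sin(th),np.cos(th)]])
for n,c in C.items():
    P=c.cloud().reshape(-1,3);L=(P[:,:2]-[.482,.2107])@Rm
    for nm,y,z in(("elbow",.114,(.045,.075)),("pul hub",.038,(.036,.06)),("hose",-.038,(.055,.08)),("cap",-.114,(.055,.072))):
        m=(abs(L[:,0])<.06)&(abs(L[:,1]-y)<.04)&(P[:,2]>z[0])&(P[:,2]<z[1]);q=L[m]
        print(n,nm,m.sum(),"rack xy",((q.min(0)+q.max(0))/2).round(4),"size",np.ptp(q,axis=0).round(3),"z80",np.percentile(P[m,2],80).round(4))
```

```text
Traceback (most recent call last):
ValueError: zero-size array to reduction operation minimum which has no identity
```

View pics/g5.png

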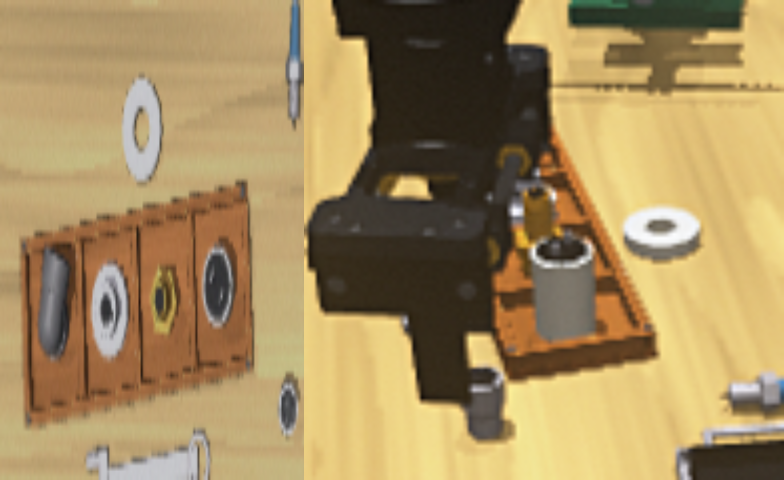

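The stretched top view (left) shows elbow, pulley, hose tail and capacitor, one per bay and in order. The arm hides part of the side view, so I'll check the numbers from the top view and hand in if they are within tolerance.

Run:
```python
from h import *
from cell import vision,bot
c=Cam(vision.snapshot('top'));th=.10;Rm=np.array([[np.cos(th),-np.sin(th)],[np.sin(th),np.cos(th)]])
P=c.cloud().reshape(-1,3);L=(P[:,:2]-[.482,.2107])@Rm;ok=True
for nm,y,z,x0 in(("elbow",.114,(.045,.075),.011),("pul hub",.038,(.036,.06),0),("hose",-.038,(.055,.08),0),("cap",-.114,(.055,.075),0)):
    m=(abs(L[:,0])<.06)&(abs(L[:,1]-y)<.04)&(P[:,2]>z[0])&(P[:,2]<z[1])
    if not m.any(): print(nm,"missing");ok=False;continue
    q=L[m];k=(q.min(0)+q.max(0))/2-[x0,y];print(nm,m.sum(),"off bay",k.round(4),"size",np.ptp(q,axis=0).round(3),"z80",np.percentile(P[m,2],80).round(4));ok&=bool(abs(k[0])<.02 and abs(k[1])<.015)
print(ok)
if ok: print(bot.close_job())
```

```text
elbow 195 off bay [ 0.0021 -0.0087] size [0.054 0.041] z80 0.058
pul hub 78 off bay [ 0.0004 -0.0025] size [0.026 0.026] z80 0.046
hose 43 off bay [-0.0024 -0.0008] size [0.017 0.018] z80 0.0677
cap 163 off bay [-0.0021 -0.0008] size [0.037 0.039] z80 0.0674
True
the job is handed in; nothing more can be done
None
```

All four parts stand upright in the rack in their original order (elbow, pulley, hose tail, capacitor), each measured within about 9 mm of its bay centre, with no bystander seen to move; the job is handed in, but no verdict came back.

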